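Sweep the loose repair parts into the catch tray

TASK

Clear the repair mat: with the closed fingers, sweep the three loose parts (brass ring nut, red control knob, blue relay) across the mat and over its edge so that all three end up lying in the orange catch tray beside it. Only push them along the mat, never lift them, and leave the flux bottle, the screwdriver and everything else on the bench where they are, the bottle upright.

Things in the scene. Friction and masses are not known exactly. Their poses are not given: they have to be found in the camera images.
- board: Fixed plywood board with a flat black rubber mat on top, 320 mm along its x, 280 mm along its y, top 20 mm above the bench, turned up to 0.15 rad. Origin: centre of its underside, z up; side edges at y = +140 and -140 mm. One loose part lies in each of three lanes along y (near x = -100, 0, +100 mm, within 8 mm of the board), any order, within 65 mm of mid-lane; nothing else stands in the lanes.
- tray: Catch tray: fixed, open, low, orange, 300 mm along its x, 108 mm along its y, 16 mm high (rim 4 mm below the mat top), walls 4 mm. It stands parallel against one side edge of the board, either the board's +y or -y side (varies), about 1 mm off. Origin: centre of its underside, on the bench; axes parallel to the board's.
- case: A closed flat grey tool case of the tray's outer size (300 x 108 x 16 mm), fixed, against the other side edge of the board. Origin at the centre of its underside. Nothing belongs on it.
- nut_mid (a point): Centre, half-way up, of the brass ring nut: a ring of 28 mm outer diameter, 14 mm hole, 10 mm high, 30 g, lying flat on the mat.
- knob_mid (a point): Centre, half-way up, of the red control knob: 16 mm high in all, a flange of 28 mm diameter and 6 mm height with a 22 mm diameter grip above it, 20 g, standing on its flange.
- relay_mid (a point): Centre, half-way up, of the blue relay: a block 30 x 20 mm (along its x and y) and 14 mm high, 25 g, lying flat at any yaw.
- flux: Bystander on the mat: small upright amber flux bottle with a white cap, 20 mm diameter, 48 mm high, 50 g, between the lane nearest the robot and the middle lane. Origin at the centre of its underside.
- driver: Bystander on the mat: precision screwdriver lying along the board's y between the middle and the farthest lane; yellow 12 x 12 mm handle and a thin steel shaft. Its x axis points along it to the tip; it reaches from 73 mm behind to 53 mm ahead of its origin, which is on its underside.
- mug: Bystander on the bench: white mug, 76 mm diameter, 90 mm high. Origin at the centre of its underside.
- can: Bystander on the bench: upright spray can, 56 mm diameter, 160 mm high. Origin at the centre of its underside.
- box: Bystander on the bench: open clear plastic box, 110 x 160 x 60 mm. Origin at the centre of its underside.
- pick: Bystander on the bench: small flat blue opening pick, 34 x 30 x 4 mm. Origin at the centre of its underside.
- charger: Bystander on the bench: black charger block, 110 x 60 x 35 mm. Origin at the centre of its underside.

How it is judged:
By the outcome, as a careful person would: the job done as asked, in the order asked, and still so for the second after the job is handed in, with the robot touching nothing.
It also fails if it takes over 58 s, if anything falls off the work surface, if the arm or the gripper's body presses on something with over 40 N, if the wrist force passes 120 N, or if a joint passes its speed limit or range.

ROBOT

A 6-joint arm with a two-finger parallel gripper is mounted at the origin on the work surface. World frame = base frame: x ahead of the robot, y to its left, z up, the work surface at z = 0. Lengths are in m, angles in rad, forces in N, time in s.
With the tool pointing down it reaches from about 0.3 to 0.875 m from the base axis. Payload 6.4 kg.
Tool frame: the origin (TCP) lies between the finger pads; the fingertips stand ctrl.tip_extent ahead of it and the grasp point (between the pads) is the TCP (ctrl.tip_extent is the distance from the TCP to the fingertips, in m); z points along the fingers, y is the line along which they close (so a half turn about z gives the same grasp; the last joint's range is limited). The gripper opens to 85 mm and grips with 20 to 120 N. Pads are 22 mm wide; open, the fingers measure 114 mm over their backs; the gripper's body (76 mm by 85 mm) begins 54 mm behind the grasp point. The pads swing forward as they close: fully open they stand 13 mm farther back than shut.
Start: joints at [-1.52, 0.181, 1.607, -0, 1.354, -0.206], TCP at [0.146, -0.556, 0.25] pointing down, gripper open.
Joint ranges: [-2.99, 2.99], [-0.89, 2.07], [0.3, 2.58], [-1.14, 4.28], [0, 2.63], [-3.12, 3.12]. Speed limits (rad/s): [2.57, 2.57, 3.01, 3.14, 3.14, 3.14].

INTERFACE

Orientations are given as a unit quaternion [w, x, y, z].
In Python, from bench import ctrl gives the robot as it stands.
- The arm moves only by the tool send_rows, never from a script. Its arguments are lists of equal length, an entry for each row: "dr": the turn, a rotation vector about the tool's x, y, z in units of 6 degrees (1.0 is 6 degrees), a list of three; "xyz": the shift along the tool's x, y, z in cm, a list of three; "jaw": the opening in per cent of the stroke, from 0 (shut) to 100 (fully open). In form: {"dr": [[wx, wy, wz], ...], "xyz": [[dx, dy, dz], ...], "jaw": [jaw, ...]}. A call has exactly 8 rows; each row is the pose to reach, as a shift and turn from the pose commanded when the call began, along the tool's axes at that moment; what a row does not reach only later rows make up. A row lasts 1/8 s, in which the tool goes at most 62.5 mm and 10.7 degrees, less where a joint would pass 70% of its speed; a pose out of reach is approached as far as the arm can. A call with a gripper value outside its range is refused whole. The fingers move at their own pace and stop on an object; the grip force is fixed at half the most. Time passes only in rows, so rows that repeat a pose let the fingers close, or fill a call up. It gives the time, the measured TCP pose, the force, the opening and the grip force at its end, in the units of the state.
- ctrl.get_obs(): the state, without advancing time (a new reading comes with each control period).
- ctrl.camera(name): name is "side" or "top"; returns the picture (480x640x3 uint8, red, green, blue); there is no depth.
- ctrl.calibration(name): a dict with "camera_matrix" (3x3 intrinsics, pixels), "world_from_camera" (4x4, takes a point from camera to world coordinates). Camera axes: x right, y up, looking along -z (the intrinsics and any distortion apply to the point x, -y, -z); pixel columns grow to the right and rows downward; lengths in m; the calibration is good to about 2 mm. A picture is of the moment at which its call begins. calibration takes no time and is no camera call.
- ctrl.hand_in(): hands the job in; it is judged then, once.
The state is a dict: "time_s": time; "q": joint angles; "dq": joint speeds; "joint_efforts": joint torques, N m; "eef_pos": TCP position; "eef_rot": TCP orientation; "wrist_force": force on the tool from outside, world axes, zero at the start; "torque": the same for the moment, N m; "opening": opening from 0.0 (shut) to 1.0 (fully open); "grasp_force": force on a finger pad.
Only numpy, scipy, OpenCV 4.12 (cv2) and the standard library are available. Lean on these libraries where they do the work, as an engineer would, in place of code of your own. Each camera call takes 0.05 s, during which the arm holds its last target. There are 200 camera calls.

## Working session

There is one attempt and no reset: what is moved stays moved. The work goes in short steps, Python scripts to look and compute and a tool call to move; the robot and the scene stay as the last step left them, time stands still between calls to the robot, and variables do not carry over. Pictures are saved under pics/ and viewed, at most 10 in all, crops included, and the job is handed in when it is done.

Besides the shell and the picture viewer there is one more tool, called after "Request:" as name(argument=value, ...) on one line, values as JSON. send_rows: Moves the arm, as the interface text tells. Its arguments: {"type":"object","properties":{"dr":{"type":"array","items":{"type":"array","items":{"type":"number"}}},"xyz":{"type":"array","items":{"type":"array","items":{"type":"number"}}},"jaw":{"type":"array","items":{"type":"number"}}},"required":["dr","xyz","jaw"]}

```bash
mkdir -p pics
python3 - <<'E'
from bench import ctrl
import cv2,numpy as np
for n in("top","side"):
    im=ctrl.camera(n); cv2.imwrite(f"pics/{n}0.png",im[:,:,::-1]); c=ctrl.calibration(n)
    print(n,np.round(c["camera_matrix"],1).tolist(),np.round(c["world_from_camera"],3).tolist(),[k for k in c])
o=ctrl.get_obs();print(o["eef_pos"],o["eef_rot"],o["time_s"],o["opening"],ctrl.tip_extent)
E
```

```text
top [[528.6, 0.0, 325.9], [0.0, 528.6, 233.6], [0.0, 0.0, 1.0]] [[0.004, 0.994, -0.11, 0.353], [-1.0, 0.002, -0.017, 0.001], [-0.016, 0.11, 0.994, 1.227], [0.0, 0.0, 0.0, 1.0]] ['camera_matrix', 'world_from_camera']
side [[576.8, 0.0, 311.9], [0.0, 576.8, 241.1], [0.0, 0.0, 1.0]] [[-0.954, 0.195, -0.227, 0.18], [-0.3, -0.631, 0.716, 0.879], [-0.004, 0.751, 0.66, 0.886], [0.0, 0.0, 0.0, 1.0]] ['camera_matrix', 'world_from_camera']
[ 0.14603317 -0.55566572  0.24947871] [-7.99826800e-04  9.91768778e-01  1.28039243e-01  6.56126716e-05] 0.1 1.0000363180308607 0.019
```

View pics/top0.png

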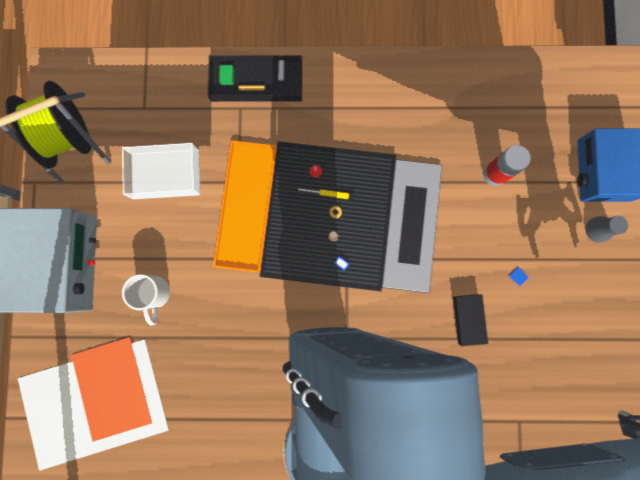

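View pics/side0.png

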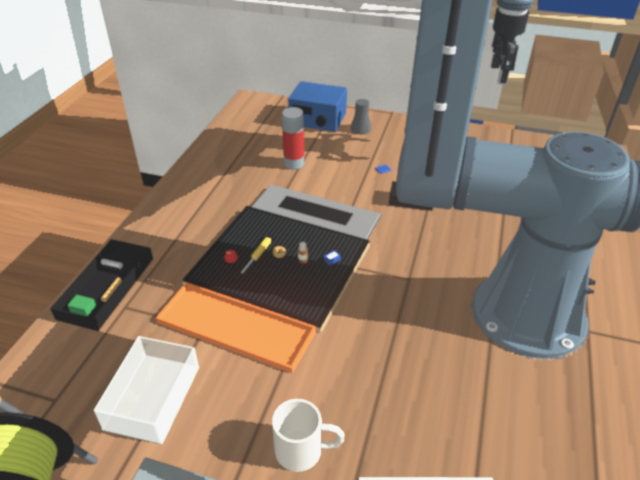

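The tray is on the left (+y) side. The relay is at top (342,263), the nut at (336,212), the knob at (316,171), the flux bottle at (333,236) and the driver at about (325,193). In the side view the relay is at (333,257), the nut at (279,252) and the knob at (231,257). Next I measure these from both views.

```bash
cat > h.py <<'E'
from bench import ctrl
import cv2,numpy as np
C={n:ctrl.calibration(n) for n in("top","side")}
def ray(n,p):
    K,T=C[n]["camera_matrix"],np.array(C[n]["world_from_camera"])
    d=np.linalg.inv(K)@[p[0],p[1],1]; d=T[:3,:3]@[d[0],-d[1],-d[2]]
    return T[:3,3],d/np.linalg.norm(d)
def plane(n,p,z):
    o,d=ray(n,p); return o+d*(z-o[2])/d[2]
def two(p,q):
    (a,u),(b,v)=ray("top",p),ray("side",q)
    t=np.linalg.lstsq(np.c_[u,-v],b-a,rcond=None)[0]
    P,Q=a+t[0]*u,b+t[1]*v; return (P+Q)/2,np.linalg.norm(P-Q)
R={"nut":((12,100,60),(26,255,255)),"knob":((0,130,60),(6,255,255)),"relay":((105,90,60),(130,255,255)),
   "driver":((26,130,90),(36,255,255))}
ROI={"top":(262,140,398,292),"side":(185,205,372,328)}
def blob(im,n,k):
    x0,y0,x1,y1=ROI[n]; h=cv2.cvtColor(im,cv2.COLOR_RGB2HSV)
    m=cv2.inRange(h,*R[k])
    if k=="relay":m|=cv2.inRange(h,(0,0,185),(180,60,255))
    z=np.zeros_like(m);z[y0:y1,x0:x1]=m[y0:y1,x0:x1]
    N,_,s,c=cv2.connectedComponentsWithStats(z)
    return [(int(s[i,4]),np.round(c[i],1).tolist()) for i in np.argsort(-s[1:,4])[:3]+1]
E
python3 - <<'E'
from h import *
I={n:cv2.imread(f"pics/{n}0.png")[:,:,::-1].copy() for n in C}
for k in R:
    b={n:blob(I[n],n,k) for n in C}; print(k,b)
    try:
        P,g=two(b["top"][0][1],b["side"][0][1]);print("  ",P.round(4),g.round(4),plane("top",b["top"][0][1],.028).round(4))
    except Exception as e: print(e)
# mat and tray outlines from top
h=cv2.cvtColor(I["top"],cv2.COLOR_RGB2HSV)
for nm,lo,hi in(("mat",(0,0,0),(180,255,75)),("tray",(8,200,120),(18,255,255))):
    m=cv2.inRange(h,lo,hi);z=np.zeros_like(m);z[130:300,205:400]=m[130:300,205:400]
    z=cv2.morphologyEx(z,cv2.MORPH_CLOSE,np.ones((7,7)))
    c=max(cv2.findContours(z,0,2)[0],key=cv2.contourArea);r=cv2.minAreaRect(c);B=cv2.boxPoints(r)
    W=np.array([plane("top",p,.02 if nm=="mat" else .016) for p in B]);print(nm,r,W[:,:2].round(4).tolist(),np.linalg.norm(W[1]-W[0]),np.linalg.norm(W[2]-W[1]))
t=cv2.resize(I["top"][140:295,205:405],(800,600*155//150),interpolation=cv2.INTER_CUBIC)[:600]
cv2.imwrite("pics/crop.png",t[:,:,::-1])
E
```

```text
nut {'top': [(1918, [310.5, 162.3]), (956, [307.0, 286.8]), (168, [332.1, 193.6])], 'side': [(2226, [222.4, 314.5]), (1909, [355.6, 299.1]), (1860, [206.3, 224.1])]}
   [ 0.6833  0.063  -0.162 ] 0.0318 [0.6518 0.058  0.028 ]
knob {'top': [(105, [315.4, 170.7])], 'side': [(135, [230.5, 256.3])]}
   [0.6327 0.0467 0.0244] 0.0002 [0.632  0.0466 0.028 ]
relay {'top': [(148, [341.3, 263.1]), (4, [389.5, 287.0]), (1, [397.0, 288.0])], 'side': [(166, [331.9, 257.5])]}
   [ 0.4183 -0.0135  0.0263] 0.0002 [ 0.4183 -0.0135  0.028 ]
driver {'top': [(59, [341.9, 195.0]), (2, [325.5, 191.5]), (2, [322.5, 193.5])], 'side': [(28, [265.1, 242.4]), (1, [269.0, 239.0])]}
   [ 0.5747 -0.0148  0.0284] 0.0003 [ 0.575  -0.0148  0.028 ]
mat ((328.38995361328125, 215.57420349121094), (121.11619567871094, 137.12490844726562), 6.613460063934326) [[0.3871, 0.1711], [0.7061, 0.1395], [0.6725, -0.142], [0.3565, -0.1028]] 0.3205650494031167 0.2835365058051164
tray ((244.86915588378906, 205.95944213867188), (47.01939392089844, 128.22244262695312), 7.765166282653809) [[0.4107, 0.2814], [0.7104, 0.2485], [0.695, 0.1382], [0.3965, 0.1738]] 0.30148195269685474 0.1114244995956637
```

View pics/crop.png

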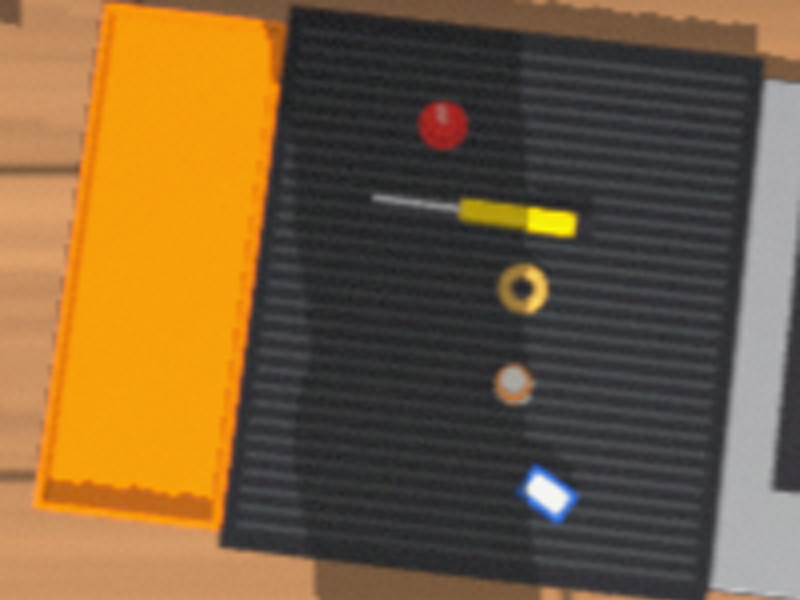

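The knob and relay fixes agree across the two views: ray gap 0.2 mm, heights 24–26 mm. The mat measures 320.6 × 283.5 mm, close to its stated size. In the crop the nut is at (523,289), which is top (335.8,212.2). The flux bottle and driver stand clear of the lanes. Next I measure the nut with a tighter mask and work out all the targets in board axes.

```bash
cat >> h.py <<'E'
YAW=-0.112; BC=np.array([.5306,.0164])
bx=np.array([np.cos(YAW),np.sin(YAW)]); by=np.array([-np.sin(YAW),np.cos(YAW)])
tob=lambda P:np.array([(P[:2]-BC)@bx,(P[:2]-BC)@by])
tow=lambda b:BC+b[0]*bx+b[1]*by
def shift(b,z,pos=None,rot=None):
    from scipy.spatial.transform import Rotation as Ro
    o=ctrl.get_obs(); pos=o["eef_pos"]; q=o["eef_rot"]; r=Ro.from_quat([q[1],q[2],q[3],q[0]])
    G=Ro.from_matrix(np.c_[np.r_[by,0],np.r_[bx,0],[0,0,-1]])
    return (r.inv().apply(np.r_[tow(b),z]-pos)*100).round(2),((r.inv()*G).as_rotvec(degrees=True)/6).round(2)
E
python3 - <<'E'
from h import *
I={n:cv2.imread(f"pics/{n}0.png")[:,:,::-1].copy() for n in C}
ROI["top"]=(327,203,345,221);ROI["side"]=(272,244,288,260)
b={n:blob(I[n],n,"nut") for n in C};print(b);P,g=two(b["top"][0][1],b["side"][0][1])
print("nut",P.round(4),g,tob(P).round(4))
for k,p in(("knob",[.6325,.0466]),("relay",[.4183,-.0135]),("driver",[.5748,-.0148])):print(k,tob(np.array(p)).round(4))
print("flux",tob(plane("top",(205+514/4-.5,140+383/4-.5),.066)).round(4))
print(shift((-.106,-.095),.15),shift((-.106,-.095),.043))
E
```

```text
{'top': [(114, [335.4, 211.6])], 'side': [(129, [278.8, 251.4])]}
nut [5.368e-01 1.000e-04 2.430e-02] 0.00022670457147244564 [ 0.008  -0.0155]
knob [0.0979 0.0414]
relay [-0.1083 -0.0423]
driver [ 0.0474 -0.0261]
flux [-0.0513 -0.0169]
(array([ 38.41, -40.51,  10.02]), array([-1.000e-02, -1.000e-02, -1.148e+01])) (array([ 38.41, -40.49,  20.72]), array([-1.000e-02, -1.000e-02, -1.148e+01]))
```

Request:
send_rows(dr=[[0,0,-1.5],[0,0,-3],[0,0,-4.5],[0,0,-6],[0,0,-7.5],[0,0,-9],[0,0,-10.5],[0,0,-11.48]], xyz=[[4,-4,1],[8,-8.5,2],[12,-12.7,3],[16,-17,4],[20,-21,5],[24,-25.3,6],[28,-29.5,6],[32,-33.7,6]], jaw=[0,0,0,0,0,0,0,0])

```text
time_s: 1.1
eef_pos: [0.3704, -0.1471, 0.1901]
eef_rot: [0.0, 0.744, 0.668, 0.0]
wrist_force: [1.4, -0.1, 0.2]
opening: -0.005
grasp_force: 0.0
```

Run:
```python
from h import *
o=ctrl.get_obs();print(o["time_s"],o["eef_pos"],o["opening"],o["q"])
print(shift((-.107,-.095),.08),shift((-.107,-.095),.043))
```

```text
1.1 [ 0.37036337 -0.14710375  0.19014818] -0.005253726691473189 [-6.78203100e-01 -1.70123549e-01  2.08759389e+00  5.01888264e-05
  1.22397976e+00 -5.69895869e-01]
(array([ 8.53,  3.43, 11.01]), array([0.  , 0.  , 0.04])) (array([ 8.53,  3.43, 14.71]), array([0.  , 0.  , 0.04]))
```

Request:
send_rows(dr=[[0,0,0],[0,0,0],[0,0,0],[0,0,0],[0,0,0],[0,0,0],[0,0,0],[0,0,0]], xyz=[[4,1.7,2],[8.5,3.4,5],[8.5,3.4,9],[8.5,3.4,12],[8.5,3.4,13.5],[8.5,3.4,14.2],[8.5,3.4,14.7],[8.5,3.4,14.7]], jaw=[0,0,0,0,0,0,0,0])

```text
time_s: 2.1
eef_pos: [0.4134, -0.0684, 0.0435]
eef_rot: [0.0, 0.746, 0.666, 0.0]
wrist_force: [-0.2, -0.4, -0.7]
opening: 0.0
grasp_force: 0.0
```

Run:
```python
from h import *
a,b=ctrl.camera("side"),ctrl.camera("top")
t=np.hstack([cv2.resize(a[190:350,180:380],(400,320)),cv2.resize(b[140:300,205:405],(400,320))])
cv2.imwrite("pics/c1.png",t[:,:,::-1]);print(tob(ctrl.get_obs()["eef_pos"]))
```

```text
[-0.10668316 -0.09743994]
```

View pics/c1.png

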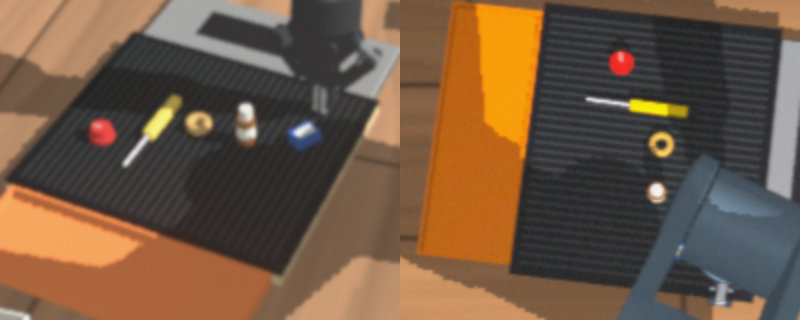

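The closed fingers are down on the mat at (320,97) in the side half, behind the relay at (304,137). The top view is blocked by the arm there. Now I push.

Request:
send_rows(dr=[[0,0,0],[0,0,0],[0,0,0],[0,0,0],[0,0,0],[0,0,0],[0,0,0],[0,0,0]], xyz=[[1,0,0],[2,0,0],[3.2,0,0],[4.4,0,0],[5.6,0,0],[6.8,0,0],[8,0,0],[9.2,0,0]], jaw=[0,0,0,0,0,0,0,0])

```text
time_s: 3.2
eef_pos: [0.4236, 0.024, 0.0432]
eef_rot: [-0.0, 0.745, 0.667, -0.0]
wrist_force: [0.1, 0.1, 0.0]
opening: 0.001
grasp_force: 0.1
```

```bash
cat >> h.py <<'E'
def look(k,z):
    a=ctrl.camera("side"); ROI["side"]=(150,205,372,372); o=ctrl.get_obs()
    for s,c in blob(a,"side",k): print(k,s,c,"board",tob(plane("side",c,z)).round(4))
    print("tcp",tob(o["eef_pos"]).round(4),o["eef_pos"].round(4),o["wrist_force"].round(1),o["time_s"],shift((0,.2),.043)); return a
E
python3 -c "
from h import *
look('relay',.0263)"
```

```text
relay 756 [174.2, 361.8] board [0.049  0.3312]
relay 83 [325.7, 280.5] board [-0.1233  0.0282]
relay 22 [305.0, 256.1] board [-0.0526 -0.0229]
tcp [-0.1074 -0.0035] [0.4235 0.0249 0.0432] [-0.4  0.5  0.4] 3.25 (array([20.35, 10.75,  0.03]), array([-0.  , -0.01,  0.  ]))
```

```bash
python3 -c "
from h import *
a=look('relay',.0263)
cv2.imwrite('pics/c2.png',cv2.resize(a[230:330,270:390],(720,600))[:,:,::-1])"|head -2
```

```text
relay 752 [174.2, 361.9] board [0.0489 0.3314]
relay 88 [325.9, 281.1] board [-0.1244  0.0296]
```

View pics/c2.png

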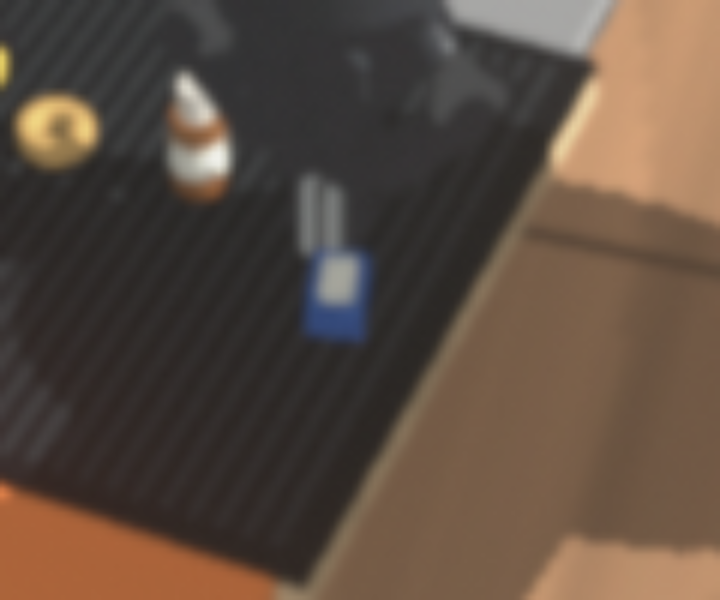

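The relay is ahead of the fingers but offset about 15 mm towards the board's -x edge: relay at (338,294), fingertips at (322,215) in the crop. The finger pair is narrow in this direction. I'll back off, turn 90° to use the wider 22 mm face, and re-centre.

Request:
send_rows(dr=[[0,0,0],[0,0,1],[0,0,2.5],[0,0,4],[0,0,5.5],[0,0,7],[0,0,8.5],[0,0,10]], xyz=[[-1.5,0,0],[-3,0,0],[-3,-0.5,0],[-3,-1,0],[-3,-1.5,0],[-3,-1.9,0],[-3,-1.9,0],[-3,-1.9,0]], jaw=[0,0,0,0,0,0,0,0])

```text
time_s: 4.3
eef_pos: [0.4012, -0.0058, 0.0434]
eef_rot: [0.0, 0.98, 0.201, 0.0]
wrist_force: [-0.3, 0.5, 0.5]
opening: 0.002
grasp_force: 0.0
```

Request:
send_rows(dr=[[0,0,1.5],[0,0,3],[0,0,4.5],[0,0,5],[0,0,5],[0,0,5],[0,0,5],[0,0,5]], xyz=[[0,0,0],[0,0,0],[0,0,0],[0,0,0],[0,0,0],[0,0,0],[0,0,0],[0,0,0]], jaw=[0,0,0,0,0,0,0,0])

```text
time_s: 5.3
eef_pos: [0.4013, -0.0046, 0.0433]
eef_rot: [0.0, 0.998, -0.056, 0.0]
wrist_force: [0.3, 0.2, 0.2]
opening: 0.005
grasp_force: 0.0
```

```bash
sed -i 's/np.c_\[np.r_\[by,0\],np.r_\[bx,0\],/np.c_[np.r_[bx,0],np.r_[-by,0],/' h.py; python3 -c "
from h import *
a=look('relay',.0263)
cv2.imwrite('pics/c3.png',cv2.resize(a[230:330,270:390],(720,600))[:,:,::-1])"
```

```text
relay 755 [174.2, 361.8] board [0.049  0.3312]
relay 94 [325.8, 280.6] board [-0.1236  0.0283]
relay 19 [244.8, 268.4] board [0.0496 0.0641]
tcp [-0.1262 -0.0353] [ 0.4012 -0.0045  0.0433] [ 0.5 -0.1  0.2] 5.35 (array([ 12.63, -23.52,   0.03]), array([0., 0., 0.]))
```

View pics/c3.png

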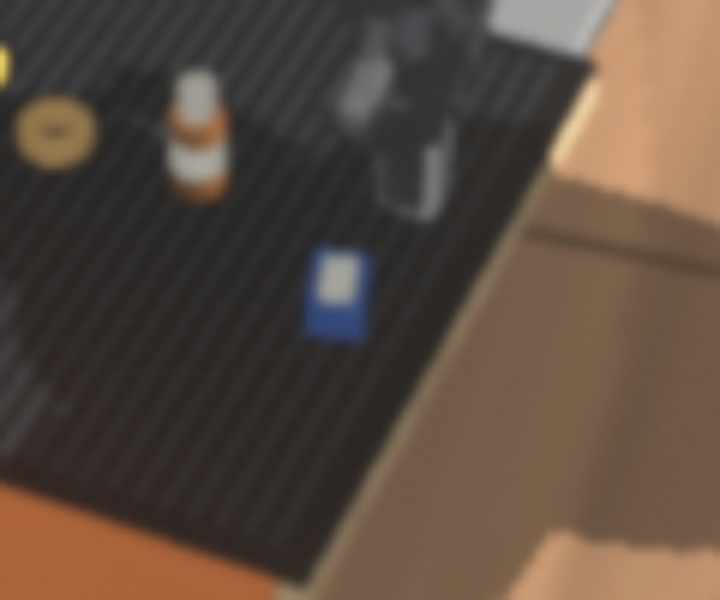

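Fingers at (410,195) and relay at (338,294) in the crop. Following the ridge direction, the fingers sit about 5 mm towards -x of the relay's centre, so I push on with a slight +x correction.

Request:
send_rows(dr=[[0,0,0],[0,0,0],[0,0,0],[0,0,0],[0,0,0],[0,0,0],[0,0,0],[0,0,0]], xyz=[[0.2,-1.2,0],[0.3,-2.4,0],[0.3,-3.6,0],[0.3,-4.8,0],[0.4,-6,0],[0.4,-7.2,0],[0.5,-8.4,0],[0.5,-9.6,0]], jaw=[0,0,0,0,0,0,0,0])

```text
time_s: 6.35
eef_pos: [0.4171, 0.0911, 0.0433]
eef_rot: [-0.0, 0.998, -0.056, 0.0]
wrist_force: [0.0, 0.7, 1.0]
opening: -0.005
grasp_force: 0.1
```

```bash
python3 -c "
from h import *
a=look('relay',.0263)"
```

```text
relay 753 [174.2, 361.8] board [0.049  0.3312]
relay 97 [308.5, 301.1] board [-0.1142  0.0959]
relay 33 [249.1, 263.2] board [0.0489 0.0462]
tcp [-0.1212  0.0624] [0.4172 0.092  0.0433] [-0.5  1.3  0.7] 6.4 (array([ 12.12, -13.75,   0.04]), array([-0.01, -0.  ,  0.  ]))
```

The relay is at x -0.114, y 0.096, tracking well. I push it over the edge.

Request:
send_rows(dr=[[0,0,0],[0,0,0],[0,0,0],[0,0,0],[0,0,0],[0,0,0],[0,0,0],[0,0,0]], xyz=[[0.5,0.8,0],[0.5,-1,0],[0.5,-2.3,0],[0.5,-3.6,0],[0.5,-5,0],[0.5,-6.4,0],[0.5,-7.8,0],[0.5,-9.2,0]], jaw=[0,0,0,0,0,0,0,0])

```text
time_s: 7.4
eef_pos: [0.4322, 0.1822, 0.0433]
eef_rot: [0.0, 0.998, -0.056, -0.0]
wrist_force: [-0.6, -0.4, 0.6]
opening: -0.003
grasp_force: 0.0
```

```bash
python3 -c "
from h import *
a=look('relay',.0263)
cv2.imwrite('pics/c4.png',cv2.resize(a[230:370,150:370],(770,490))[:,:,::-1])"
```

```text
relay 796 [173.8, 360.8] board [0.0509 0.3296]
relay 126 [290.2, 338.7] board [-0.1218  0.1978]
relay 39 [247.9, 264.6] board [0.0492 0.0511]
tcp [-0.1162  0.1549] [0.4325 0.1833 0.0434] [-0.8  0.2  1.3] 7.45 (array([11.62, -4.5 ,  0.05]), array([-0.01, -0.  ,  0.01]))
```

View pics/c4.png

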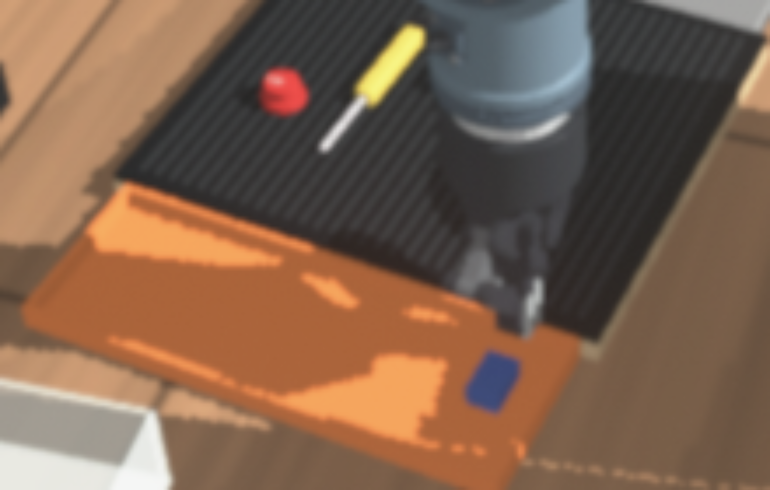

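The relay lies flat in the tray at (493,380) in the crop. Next I lift, cross over and come down behind the nut.

Request:
send_rows(dr=[[0,0,0],[0,0,0],[0,0,0],[0,0,0],[0,0,0],[0,0,0],[0,0,0],[0,0,0]], xyz=[[0,0,-4],[0,0,-9],[3,5.2,-9],[6,10.4,-9],[9,15.6,-9],[12.4,21,-9],[12.4,21,-9],[12.4,21,-6]], jaw=[0,0,0,0,0,0,0,0])

```text
time_s: 8.45
eef_pos: [0.5339, -0.0422, 0.1049]
eef_rot: [0.0, 0.998, -0.057, 0.002]
wrist_force: [0.7, -0.8, -1.4]
opening: -0.004
grasp_force: 0.0
```

```bash
python3 -c "
from h import *
ROI['x']=0
print(shift((.008,-.055),.043),ctrl.get_obs()['eef_pos'])"
```

```text
(array([-0.22, -0.29,  6.18]), array([ 0.01, -0.04, -0.01])) [ 0.53393463 -0.04217801  0.1048583 ]
```

Request:
send_rows(dr=[[0,0,0],[0,0,0],[0,0,0],[0,0,0],[0,0,0],[0,0,0],[0,0,0],[0,0,0]], xyz=[[0,0,0],[0,0,2],[0,0,4],[0,0,5],[0,0,5.6],[0,0,6],[0,0,6],[0,0,6]], jaw=[0,0,0,0,0,0,0,0])

```text
time_s: 9.45
eef_pos: [0.5324, -0.0414, 0.0438]
eef_rot: [0.0, 0.998, -0.056, 0.0]
wrist_force: [0.1, -0.3, -1.1]
opening: -0.004
grasp_force: 0.0
```

Request:
send_rows(dr=[[0,0,0],[0,0,0],[0,0,0],[0,0,0],[0,0,0],[0,0,0],[0,0,0],[0,0,0]], xyz=[[0,-1,0],[0,-2,0],[0,-2.8,0],[0,-3.6,0],[0,-4.4,0],[0,-5.2,0],[0,-6,0],[0,-6.5,0]], jaw=[0,0,0,0,0,0,0,0])

```text
time_s: 10.45
eef_pos: [0.5393, 0.0238, 0.0433]
eef_rot: [-0.0, 0.998, -0.056, 0.0]
wrist_force: [0.0, -0.5, 0.2]
opening: 0.002
grasp_force: 0.1
```

```bash
python3 -c "
from h import *
a=look('nut',.0243)
cv2.imwrite('pics/c5.png',cv2.resize(a[220:330,200:350],(750,550))[:,:,::-1])
for p in ((0,.03),(0.008,.05)): print(p,tow(p))"
```

```text
nut 9833 [196.1, 285.0] board [0.1197 0.1468]
nut 4433 [343.7, 334.8] board [-0.2105  0.1468]
nut 170 [368.0, 256.3] board [-0.1786 -0.0797]
tcp [0.0078 0.0087] [0.5393 0.0241 0.0433] [ 0.4 -0.   0.6] 10.5 (array([ -0.77, -19.13,   0.03]), array([-0.  ,  0.  ,  0.01]))
(0, 0.03) [0.53395298 0.04621204]
(0.008, 0.05) [0.54413818 0.0651926 ]
```

View pics/c5.png

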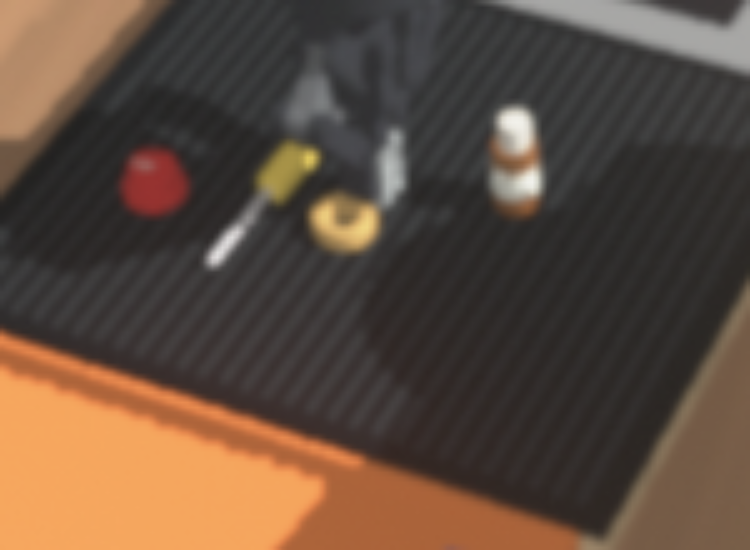

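The nut at (345,222) is directly ahead of the fingers, close to the driver shaft at (240,230). I measure its offset.

```bash
cat >> h.py <<'E'
def spot(k,box,z=.0243):
    a=ctrl.camera("side"); ROI["side"]=box; s,c=blob(a,"side",k)[0]
    print(s,c,tob(plane("side",c,z)).round(4),"tcp",tob(ctrl.get_obs()["eef_pos"]).round(4))
E
python3 -c "
from h import *
spot('nut',(260,256,278,274))"
```

```text
135 [268.0, 264.3] [0.0109 0.031 ] tcp [0.0077 0.0083]
```

The nut has drifted about 3 mm to +x. I back off slightly, shift to +x and continue.

Request:
send_rows(dr=[[0,0,0],[0,0,0],[0,0,0],[0,0,0],[0,0,0],[0,0,0],[0,0,0],[0,0,0]], xyz=[[0.2,0.6,0],[0.7,0.6,0],[0.7,-0.4,0],[0.7,-1.2,0],[0.7,-2,0],[0.7,-2.8,0],[0.7,-3.6,0],[0.7,-4.4,0]], jaw=[0,0,0,0,0,0,0,0])

```text
time_s: 11.55
eef_pos: [0.5511, 0.0669, 0.0433]
eef_rot: [-0.0, 0.998, -0.056, -0.0]
wrist_force: [-0.1, -0.1, 0.1]
opening: 0.001
grasp_force: 0.1
```

```bash
python3 -c "
from h import *
spot('nut',(240,265,272,300))"
```

```text
147 [259.1, 277.3] [0.01  0.074] tcp [0.0147 0.0532]
```

Request:
send_rows(dr=[[0,0,0],[0,0,0],[0,0,0],[0,0,0],[0,0,0],[0,0,0],[0,0,0],[0,0,0]], xyz=[[-0.3,0.5,0],[-0.5,0.5,0],[-0.5,-0.4,0],[-0.5,-1.2,0],[-0.5,-2,0],[-0.5,-2.8,0],[-0.5,-3.6,0],[-0.5,-4.4,0]], jaw=[0,0,0,0,0,0,0,0])

```text
time_s: 12.6
eef_pos: [0.5511, 0.1111, 0.0433]
eef_rot: [-0.0, 0.998, -0.056, -0.0]
wrist_force: [-0.0, 0.2, 0.4]
opening: -0.001
grasp_force: 0.1
```

```bash
python3 -c "
from h import *
spot('nut',(225,278,264,302))"
```

```text
158 [248.9, 291.3] [0.0102 0.1186] tcp [0.0097 0.0972]
```

Centred. I push it over the edge.

Request:
send_rows(dr=[[0,0,0],[0,0,0],[0,0,0],[0,0,0],[0,0,0],[0,0,0],[0,0,0],[0,0,0]], xyz=[[0,-0.8,0],[0,-1.6,0],[0,-2.4,0],[0,-3.2,0],[0,-4,0],[0,-4.8,0],[0,-5.5,0],[0,-6,0]], jaw=[0,0,0,0,0,0,0,0])

```text
time_s: 13.65
eef_pos: [0.5578, 0.1706, 0.0433]
eef_rot: [-0.0, 0.998, -0.056, 0.0]
wrist_force: [-0.0, -0.5, 0.5]
opening: -0.001
grasp_force: 0.2
```

```bash
python3 -c "
from h import *
a=look('knob',.0244)
cv2.imwrite('pics/c6.png',cv2.resize(a[220:370,150:370],(770,525))[:,:,::-1])"
```

```text
tcp [0.0097 0.1567] [0.5578 0.171  0.0433] [0.4 0.5 0.4] 13.7 (array([-0.97, -4.33,  0.03]), array([-0.  , -0.  ,  0.01]))
```

View pics/c6.png

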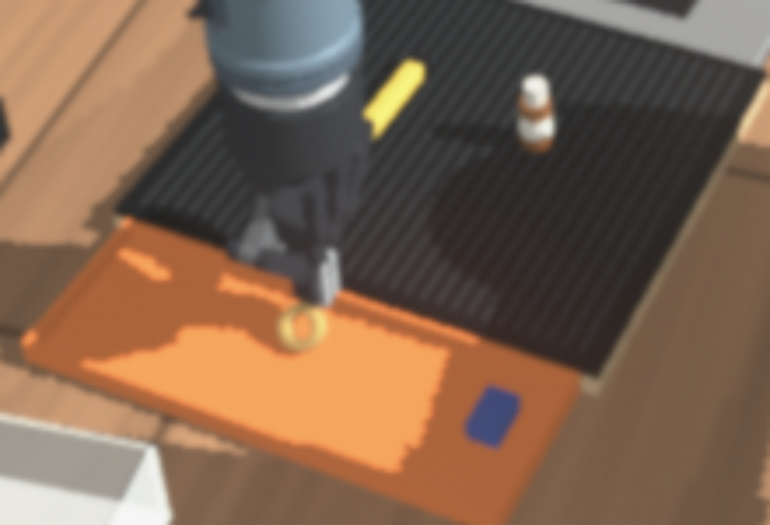

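The nut is over the edge at (300,328), but it may be leaning on the tray wall against the fingers. I push another 2 cm, then lift and check.

Request:
send_rows(dr=[[0,0,0],[0,0,0],[0,0,0],[0,0,0],[0,0,0],[0,0,0],[0,0,0],[0,0,0]], xyz=[[0,-0.6,0],[0,-1.2,0],[0,-1.8,0],[0,-2.2,0],[0,-2.2,-2],[0,-2.2,-5],[0,-1,-8],[2,3,-8]], jaw=[0,0,0,0,0,0,0,0])

```text
time_s: 14.7
eef_pos: [0.5761, 0.1393, 0.128]
eef_rot: [-0.001, 0.999, -0.054, 0.003]
wrist_force: [0.4, -1.0, -0.4]
opening: 0.003
grasp_force: 0.0
```

```bash
python3 -c "
from h import *
a=ctrl.camera('side');t=ctrl.camera('top')
cv2.imwrite('pics/c7.png',np.hstack([cv2.resize(a[280:370,160:320],(480,270)),cv2.resize(t[140:280,200:290],(174,270))])[:,:,::-1])
print(tob(ctrl.get_obs()['eef_pos']))"
```

```text
[0.03257432 0.1229656 ]
```

View pics/c7.png

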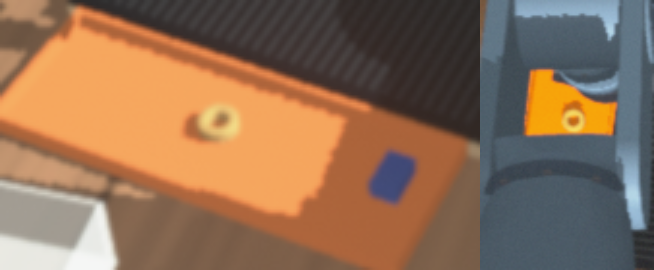

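The nut now lies flat in the tray at (218,122), and the relay is at (393,177). Next is the knob; I've used my 10 pictures, so from here I check by numbers.

Request:
send_rows(dr=[[0,0,0],[0,0,0],[0,0,0],[0,0,0],[0,0,0],[0,0,0],[0,0,0],[0,0,0]], xyz=[[2,4,0],[4,8,0],[6.8,12.7,0],[6.8,12.7,0],[6.8,12.7,2],[6.8,12.7,4],[6.8,12.7,6],[6.8,12.7,7]], jaw=[0,0,0,0,0,0,0,0])

```text
time_s: 15.8
eef_pos: [0.6261, 0.0053, 0.0506]
eef_rot: [-0.0, 0.998, -0.055, -0.002]
wrist_force: [0.3, -0.5, 0.3]
opening: 0.0
grasp_force: 0.0
```

```bash
python3 -c "
from h import *
spot('knob',(200,235,255,275),.0244);print(ctrl.get_obs()['eef_pos'])"
```

```text
148 [230.6, 255.9] [0.0984 0.0402] tcp [ 0.0959 -0.0006]
[0.62580869 0.00513284 0.05000678]
```

Request:
send_rows(dr=[[0,0,0],[0,0,0],[0,0,0],[0,0,0],[0,0,0],[0,0,0],[0,0,0],[0,0,0]], xyz=[[0.2,0,0.4],[0.2,0,0.8],[0.2,-0.8,0.8],[0.2,-1.6,0.8],[0.2,-2.4,0.8],[0.2,-3.2,0.8],[0.2,-4,0.8],[0.2,-4.8,0.8]], jaw=[0,0,0,0,0,0,0,0])

```text
time_s: 16.85
eef_pos: [0.6353, 0.0522, 0.0455]
eef_rot: [0.0, 0.998, -0.056, 0.0]
wrist_force: [-0.2, -0.4, 1.2]
opening: 0.002
grasp_force: 0.6
```

```bash
python3 -c "
from h import *
spot('knob',(190,235,255,290),.0244)"
```

```text
149 [223.5, 264.9] [0.0981 0.0714] tcp [0.0999 0.0482]
```

Request:
send_rows(dr=[[0,0,0],[0,0,0],[0,0,0],[0,0,0],[0,0,0],[0,0,0],[0,0,0],[0,0,0]], xyz=[[0,0.8,0],[-0.3,0.8,0.25],[-0.3,0,0.25],[-0.3,-0.8,0.25],[-0.3,-1.6,0.25],[-0.3,-2.4,0.25],[-0.3,-3.2,0.25],[-0.3,-4,0.25]], jaw=[0,0,0,0,0,0,0,0])

```text
time_s: 17.9
eef_pos: [0.6366, 0.0925, 0.0428]
eef_rot: [-0.0, 0.998, -0.056, 0.0]
wrist_force: [0.7, 0.6, -0.4]
opening: 0.001
grasp_force: 0.0
```

```bash
python3 -c "
from h import *
spot('knob',(180,235,255,300),.0244)"
```

```text
160 [213.5, 277.1] [0.0985 0.1122] tcp [0.0967 0.0884]
```

Request:
send_rows(dr=[[0,0,0],[0,0,0],[0,0,0],[0,0,0],[0,0,0],[0,0,0],[0,0,0],[0,0,0]], xyz=[[0.1,-0.8,0],[0.1,-1.6,0],[0.1,-2.6,0],[0.1,-3.8,0],[0.1,-5,0],[0.1,-6.2,0],[0.1,-7.4,0],[0.1,-8.6,0]], jaw=[0,0,0,0,0,0,0,0])

```text
time_s: 18.95
eef_pos: [0.6472, 0.1781, 0.0428]
eef_rot: [-0.0, 0.998, -0.056, 0.0]
wrist_force: [-0.5, 0.3, -0.2]
opening: -0.001
grasp_force: 0.0
```

Request:
send_rows(dr=[[0,0,0],[0,0,0],[0,0,0],[0,0,0],[0,0,0],[0,0,0],[0,0,0],[0,0,0]], xyz=[[0,-0.8,0],[0,-1.4,0],[0,-1.4,-2],[0,-1.4,-6],[0,2,-10],[0,6,-14],[0,12,-14],[0,17,-14]], jaw=[0,0,0,0,0,0,0,0])

```text
time_s: 19.95
eef_pos: [0.6285, 0.0058, 0.1857]
eef_rot: [0.0, 0.998, -0.056, 0.002]
wrist_force: [0.1, -0.6, 0.2]
opening: -0.001
grasp_force: 0.0
```

Run:
```python
from h import *
a=ctrl.camera("side");t=ctrl.camera("top");ROI["side"]=(155,270,320,372);ROI["top"]=(212,138,280,272)
for k in("knob","relay","nut"):
    for n,im in(("side",a),("top",t)):print(k,n,[(s,c,tob(plane(n,c,.009)).round(3)) for s,c in blob(im,n,k)[:2]])
ROI["side"]=(180,200,372,330);ROI["top"]=(262,140,398,292)
for k in("driver",):print(k,blob(a,"side",k)[:1],blob(t,"top",k)[:1])
o=cv2.imread("pics/side0.png")[:,:,::-1]
d=cv2.absdiff(a,o).max(2);print("flux diff",d[240:264,296:311].mean())
print(ctrl.get_obs()["eef_pos"])
```

```text
knob side [(137, [195.2, 302.9], array([0.104, 0.179]))]
knob top [(96, [255.8, 163.8], array([0.102, 0.184]))]
relay side [(670, [177.0, 361.8], array([0.054, 0.319])), (130, [290.2, 338.7], array([-0.115,  0.185]))]
relay top [(102, [243.0, 255.5], array([-0.116,  0.186]))]
nut side [(3658, [200.2, 308.8], array([0.085, 0.189])), (1315, [229.4, 359.5], array([-0.033,  0.275]))]
nut top [(6473, [237.2, 196.6], array([0.02 , 0.217]))]
driver [(73, [260.8, 247.6])] []
flux diff 19.22222222222222
[0.62816407 0.00278251 0.18486533]
```

Request:
send_rows(dr=[[0,0,0],[0,0,0],[0,0,0],[0,0,0],[0,0,0],[0,0,0],[0,0,0],[0,0,0]], xyz=[[-3,4,-3],[-6,8,-6],[-10,12,-7],[-14,16,-7],[-18,20,-7],[-22,25,-7],[-24,29,-7],[-24,33,-7]], jaw=[0,0,0,0,0,0,0,0])

```text
time_s: 21.05
eef_pos: [0.3516, -0.294, 0.2544]
eef_rot: [0.001, 0.998, -0.057, 0.001]
wrist_force: [-0.8, 0.6, 1.0]
opening: -0.004
grasp_force: 0.0
```

Run:
```python
from h import *
im={n:ctrl.camera(n) for n in C};ROI["side"]=(155,270,320,350);ROI["top"]=(212,138,280,272)
for k in("knob","relay"):
    b=[blob(im[n],n,k)[0][1] for n in("top","side")];P,g=two(*b);print(k,b,P.round(4),g.round(4),tob(P).round(4))
# nut: non-tray pixels in its zone of both views (lower saturation brass)
c={}
for n,(x0,y0,x1,y1) in(("top",(235,185,258,215)),("side",(220,310,245,332))):
    h=cv2.cvtColor(im[n],cv2.COLOR_RGB2HSV)[y0:y1,x0:x1]
    m=cv2.inRange(h,(16,40,60),(32,215,255));N,_,s,cc=cv2.connectedComponentsWithStats(m)
    i=1+np.argmax(s[1:,4]);c[n]=(cc[i]+[x0,y0]).round(1);print(n,s[i],c[n])
P,g=two(c["top"],c["side"]);print("nut",P.round(4),g.round(4),tob(P).round(4))
ROI["side"]=(180,200,372,330);ROI["top"]=(262,140,398,292)
old={n:cv2.imread(f"pics/{n}0.png")[:,:,::-1].copy() for n in C}
for n in C:
    print("driver",n,blob(old[n],n,"driver")[:1],blob(im[n],n,"driver")[:1])
    x,y=((333,236),(303,251))[n=="side"];T=cv2.cvtColor(old[n][y-13:y+13,x-9:x+9],cv2.COLOR_RGB2GRAY)
    r=cv2.matchTemplate(cv2.cvtColor(im[n][y-25:y+25,x-20:x+20],cv2.COLOR_RGB2GRAY),T,5)
    print("flux",n,cv2.minMaxLoc(r)[1::2],"expect",(11,12))
print(ctrl.get_obs()["eef_pos"],ctrl.get_obs()["time_s"])
```

```text
knob [[255.8, 164.0], [195.3, 302.9]] [0.6509 0.1871 0.0142] 0.0006 [0.1005 0.1831]
relay [[242.6, 255.4], [173.4, 345.8]] [0.5313 0.2663 0.0271] 0.2189 [-0.0272  0.2484]
top [ 7 11 12 12 89] [247.9 202. ]
side [  6   5  13  12 109] [232.3 320.7]
nut [0.5616 0.2048 0.0093] 0.0001 [0.0097 0.1907]
driver top [(59, [341.9, 195.0])] [(152, [333.6, 193.9])]
flux top (0.9807674884796143, (11, 12)) expect (11, 12)
driver side [(28, [265.1, 242.4])] [(73, [260.8, 247.6])]
flux side (0.9386073350906372, (11, 11)) expect (11, 12)
[ 0.35219856 -0.29619914  0.25441467] 21.15
```

Knob, nut and relay are all inside the tray and clear of its walls, and the flux bottle hasn't moved. The driver mask differed only in shading, so I check it with an edge-based match before handing in.

Run:
```python
from h import *
for n,(x0,y0,x1,y1) in(("top",(290,183,356,203)),("side",(238,232,276,278))):
    o=cv2.imread(f"pics/{n}0.png")[:,:,::-1].copy();a=ctrl.camera(n)
    for im in(o,a):
        h=cv2.cvtColor(im,cv2.COLOR_RGB2HSV)[y0:y1,x0:x1]
        m=cv2.inRange(h,(20,100,50),(38,255,255));N,_,s,c=cv2.connectedComponentsWithStats(m);i=1+np.argmax(s[1:,4])
        print(n,s[i],(c[i]+[x0,y0]).round(1))
```

```text
top [ 29   6  31  11 221] [334.4 193.9]
top [ 29   6  31  11 230] [334.  193.9]
side [ 13   5  21  24 229] [261.3 247.8]
side [ 13   5  21  24 233] [261.3 247.8]
```

The driver's bounding boxes are identical before and after, so it hasn't moved. I hand in.

```bash
python3 -c "
from bench import ctrl
print(ctrl.hand_in())"
```

```text
the job is handed in; nothing more can be done
None
```

The nut, knob and relay were all swept into the orange tray and the job is handed in at about 21 s; the flux bottle and screwdriver checked out as unmoved, and I did not re-measure the other bench items.

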